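Earth yourself, then set the three keys of a controller board

ROBOT

A 6-joint arm with a two-finger parallel gripper is mounted at the origin on the work surface. World frame = base frame: x ahead of the robot, y to its left, z up, the work surface at z = 0. Lengths are in mm, angles in degrees, forces in N, time in s.
With the tool pointing down it reaches from about 350 to 775 mm from the base axis. Payload 5.5 kg.
Tool frame: the origin (TCP) lies between the finger pads; the fingertips stand 19 mm ahead of it and the grasp point (between the pads) is the TCP; z points along the fingers, y is the line along which they close (so a half turn about z gives the same grasp; the last joint's range is limited). The gripper opens to 85 mm and grips with 20 to 120 N. Pads are 22 mm wide; open, the fingers measure 114 mm over their backs; the gripper's body (76 mm by 85 mm) begins 54 mm behind the grasp point. The pads swing forward as they close: fully open they stand 13 mm farther back than shut.
Start: joints at [63.564, 17.945, 2.641, 74.691, 0, 82.002], TCP at [181.883, 545.517, 250.323] pointing down, gripper open.
Joint ranges: [-158.12, 158.12], [-49.38, 96.58], [-58.88, 72.47], [-126.05, 133.96], [-84.25, 85.87], [-180, 180]. Speed limits (degrees/s): [147.25, 147.25, 180, 180, 180, 180].

INTERFACE

Orientations are given as a 3x3 rotation matrix whose columns are the frame's x, y, z axes.
In Python, from workcell import ctrl gives the robot as it stands. The module is installed in compiled form; this text tells all that it offers.
- The arm moves only by the tool step_arm, never from a script. Its argument "plan" is a list of rows, each a list of 5 numbers: the shift along the tool's x, y, z in m, then the turn about the tool's z in degrees, then the opening, from 0 (shut) to 1 (fully open). A call has 1 to 20 rows; each row is the pose to reach, as a shift and turn from the pose commanded when the call began, along the tool's axes at that moment; what a row does not reach only later rows make up. A row lasts 1/10 s, in which the tool goes at most 50 mm and 8.59 degrees, less where a joint would pass 70% of its speed; a pose out of reach is approached as far as the arm can. A call with a gripper value outside its range is refused whole. The fingers move at their own pace and stop on an object; the grip force is fixed at half the most. Time passes only in rows, so rows that repeat a pose let the fingers close. It gives the time, the measured TCP pose, the force and the opening at its end, in the units of the state.
- ctrl.state(): the state, without advancing time (a new reading comes with each control period).
- ctrl.snapshot(name): name is "side" or "top" or "wrist"; returns a dict with "image" (480x640x3 uint8, blue, green, red), "fx", "fy", "cx", "cy" (pixels), "origin" and "orientation" of the camera in the world. Camera axes: x right, y up, looking along -z (the intrinsics and any distortion apply to the point x, -y, -z); pixel columns grow to the right and rows downward; lengths in mm; the calibration is good to about 2 mm. A picture is of the moment at which its call begins. There is no depth.
- ctrl.job_done(): hands the job in, once; it reports no verdict.
The state is a dict: "clock": time; "qpos": joint angles; "qvel": joint speeds; "joint_torque": joint torques, N m; "eef_pos": TCP position; "orientation": TCP orientation; "ft_force": force on the tool from outside, world axes, zero at the start; "moment": the same for the moment, N m; "grip_width": opening from 0.0 (shut) to 1.0 (fully open).
Only numpy, scipy, OpenCV 4.12 (cv2) and the standard library are available. Lean on these libraries where they do the work, as an engineer would, in place of code of your own. Each camera call takes 0.05 s, during which the arm holds its last target. There are 200 camera calls.

TASK

Before a freshly soldered controller board goes to burn-in, discharge yourself by touching the bare steel disc of the earthing pad for a moment, then press the board's three white latching keys fully in, one at a time and lightly: first the long one, then the square one, then the round one. Only touch: do not lift or shove the board, and leave everything else on the bench as it is.

Things in the scene. Friction and masses are not known exactly. Their poses are not given: they have to be found in the camera images.
- board: Dark green circuit board 160 x 120 x 4 mm, 0.3 to 0.5 kg, loose on four corner stand-offs, at any yaw. Origin: bench level under its centre; x along the 160 mm side, z up; upper face 19 mm above the bench. It carries three white keys in black collars 10 mm high; its other parts are at most 13 mm high, 30 mm or more from a key. Press with no more than 25 N.
- key_long (a joint): Seen from above its flat white top is an oblong 44 x 18 mm, long along the board's x. It stands 24 mm above the board's upper face and sinks straight down 12 mm; joint value in m, 0 = out, 0.012 = at its hard stop. The resistance rises evenly from 4 N to 7 N over the travel; it stays where it is left, and is latched once 8 mm in: 10 to 12 mm deep is well pressed.
- key_square (a joint): Seen from above its flat white top is a square 26 x 26 mm. It stands 24 mm above the board's upper face and sinks straight down 12 mm; joint value in m, 0 = out, 0.012 = at its hard stop. The resistance rises evenly from 4 N to 7 N over the travel; it stays where it is left, and is latched once 8 mm in: 10 to 12 mm deep is well pressed.
- key_round (a joint): Seen from above its flat white top is a disc 28 mm across. It stands 24 mm above the board's upper face and sinks straight down 12 mm; joint value in m, 0 = out, 0.012 = at its hard stop. The resistance rises evenly from 4 N to 7 N over the travel; it stays where it is left, and is latched once 8 mm in: 10 to 12 mm deep is well pressed.
- key_long_top (a point): centre of the top face of the long key (moves with it); z of its axes is up, 43 mm above the bench while the key stands out, 31 mm when fully in. Board frame x, y: -48, 22 mm.
- key_square_top (a point): centre of the top face of the square key (moves with it); z of its axes is up, 43 mm above the bench while the key stands out, 31 mm when fully in. Board frame x, y: 4, -30 mm.
- key_round_top (a point): centre of the top face of the round key (moves with it); z of its axes is up, 43 mm above the bench while the key stands out, 31 mm when fully in. Board frame x, y: 50, 24 mm.
- earth_plate: Bare steel touch disc of the earthing pad, 46 mm across; origin: centre of its top face, 34 mm above the bench, z up. Sprung: it sinks up to 8 mm at 0.5 N per mm and comes back. Rest on it with 1 to 4 N for about half a second; never over 25 N. It sits on a black foot 80 x 80 x 14 mm (round collar 22 mm high) fixed to the bench, left or right of the board.
- spool: Bystander, loose: reel of solder wire 56 mm across, 40 mm high; origin under its centre.
- flux: Bystander, loose: small clear flux bottle 32 mm across, 75 mm high; origin under its centre.
- tray: Bystander, loose: open black parts tray 120 x 90 x 30 mm; origin under its centre.
- driver: Bystander, loose: screwdriver 170 mm long, lying; it lies along its x.
- tweezers: Bystander, loose: steel tweezers 120 x 12 x 6 mm, lying along x; origin under the centre.
- meter: Bystander, loose: hand multimeter 160 x 78 x 34 mm (knob to 43 mm), lying face up; origin under its centre.
- pillar: Bystander, loose: upright brass spacer 12 mm across, 45 mm high; origin under its centre.
Not all that is in view belongs to the job. Leave any pink or turquoise look-alike of the part that bears earth_plate alone. What is shaped like the board but yellow is not meant.

How it is judged (in metres and radians):
On the way, in this order (a step that is already met when the one before it is completed fails the run):
1. the earthing disc is touched while all three keys still stand out (contact force between the fingers and earth_plate above 0.4 N and value of joint each of key_long, key_square, key_round below 0.003 m), for 0.1 s.
2. the long key is in, the square and round keys still out (value of joint key_long above 0.008 m and value of joint each of key_square, key_round below 0.003 m), for 0.1 s.
3. the long and square keys are in, the round key still out (value of joint each of key_long, key_square above 0.008 m and value of joint key_round below 0.003 m), for 0.1 s.
4. all three keys are in (value of joint each of key_long, key_square, key_round above 0.008 m), for 0.1 s.
At the end, for the whole second after the job is handed in: All three keys are pressed in by more than 8 of their 12 mm, and the board lies level and at rest within 20 mm of where it lay (all of step 4 and distance of board from where it was at the start of the episode below 0.02 m and angle between board's own z axis and vertical below 0.05 rad and linear speed of board below 0.02 m/s); the robot touches nothing.
It fails at once if the board is pressed harder than 25 N (contact force between the fingers and board above 25 N).
It fails at once if the earthing disc is pressed harder than 25 N (contact force between the fingers and earth_plate above 25 N).
It fails at once if the board is lifted more than 10 mm or shoved more than 20 mm (height (world z) of board above 0.01 m or distance of board from where it was at the start of the episode above 0.02 m).
It fails at once if a bystander is moved more than 25 mm (distance of any of spool, flux, tray, driver, tweezers, meter, pillar from where it was at the start of the episode above 0.025 m).
It also fails if it takes over 58 s, if anything falls off the work surface, if the arm or the gripper's body presses on something with over 40 N, if the wrist force passes 120 N, or if a joint passes its speed limit or range.

## Working session

There is one attempt and no reset: what is moved stays moved. The work goes in short steps, Python scripts to look and compute and a tool call to move; the robot and the scene stay as the last step left them, time stands still between calls to the robot, and variables do not carry over. Pictures are saved under pics/ and viewed, on a budget of 10 in all, crops included, one or two more only if the job needs it, and the job is handed in when it is done.

Besides the shell and the picture viewer there is one more tool, called after ">>>" as name(argument=value, ...) on one line, values as JSON. step_arm: Moves the arm, as the interface text tells. Its arguments: {"type":"object","properties":{"plan":{"type":"array"}},"required":["plan"]}

```bash
mkdir -p pics; cat > h.py <<'E'
import numpy as np, cv2, pickle
from workcell import ctrl
def snap(n,f):
    s=ctrl.snapshot(n); cv2.imwrite(f'pics/{f}.png',s['image']); pickle.dump(s,open(f'pics/{f}.pkl','wb')); return s
def load(f): return pickle.load(open(f'pics/{f}.pkl','rb'))
def ray(s,u,v):
    K=np.array([[s['fx'],0,s['cx']],[0,s['fy'],s['cy']],[0,0,1.]])
    d=s.get('distortion')
    p=np.array([(u-s['cx'])/s['fx'],(v-s['cy'])/s['fy']])
    if d is not None: p=cv2.undistortPoints(np.array([[[u,v]]],float),K,np.array(d,float))[0,0]
    r=np.array(s['orientation'])@np.array([p[0],-p[1],-1]); return np.array(s['origin'],float),r/np.linalg.norm(r)
def atz(s,u,v,z):
    o,r=ray(s,u,v); return o+r*(z-o[2])/r[2]
def tri(*obs):
    A=np.zeros((3,3));b=np.zeros(3)
    for s,u,v in obs:
        o,r=ray(s,u,v);P=np.eye(3)-np.outer(r,r);A+=P;b+=P@o
    return np.linalg.solve(A,b)
def proj(s,p):
    c=np.array(s['orientation']).T@(np.array(p)-np.array(s['origin'])); return s['cx']+s['fx']*c[0]/-c[2], s['cy']+s['fy']*c[1]/c[2]
E
python3 - <<'E'
from h import *
a=snap('top','top0');b=snap('side','side0')
for s in(a,b): print({k:np.round(v,3) if not isinstance(v,str) else v for k,v in s.items() if k!='image'})
print(ctrl.state())
E
```

```text
{'fx': np.float64(623.837), 'fy': np.float64(623.837), 'cx': np.float64(314.541), 'cy': np.float64(229.366), 'origin': array([ 201.839,   58.223, 1563.786]), 'orientation': array([[-0.021,  0.981, -0.191],
       [-1.   , -0.021,  0.003],
       [-0.001,  0.191,  0.982]])}
{'fx': np.float64(449.776), 'fy': np.float64(449.776), 'cx': np.float64(322.94), 'cy': np.float64(239.841), 'origin': array([420.421, 711.816, 749.164]), 'orientation': array([[-0.993,  0.08 , -0.085],
       [-0.116, -0.724,  0.68 ],
       [-0.007,  0.685,  0.729]])}
{'clock': 0.1, 'qpos': array([ 6.35629894e+01,  1.79864211e+01,  2.58545315e+00,  7.46892324e+01,
       -6.90631403e-04,  8.20011782e+01]), 'qvel': array([-0.05941114, -0.15013596,  0.02305426,  0.03013749, -0.09183126,
       -0.12369397]), 'joint_torque': array([ 2.22196373e-03, -4.81723559e+01,  2.99245155e+01,  1.26722440e-02,
       -1.36319691e-04,  7.27840870e-06]), 'eef_pos': array([181.69823907, 545.1172151 , 249.51284045]), 'orientation': array([[-9.48665346e-01,  3.16280864e-01, -6.90103023e-04],
       [ 3.16281549e-01,  9.48664313e-01, -1.41502582e-03],
       [ 2.07130521e-04, -1.56065281e-03, -9.99998761e-01]]), 'ft_force': array([-0.16546485, -0.36702958, -0.73432051]), 'moment': array([-0.01865925, -0.04157828, -0.00821353]), 'grip_width': 1.0050345093718918}
```

View pics/top0.png

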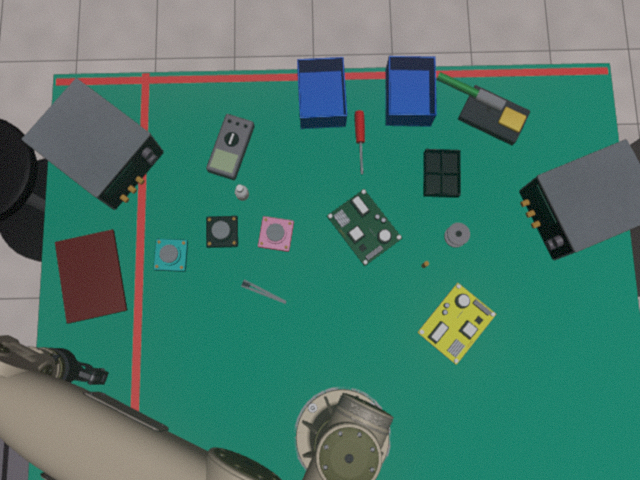

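View pics/side0.png

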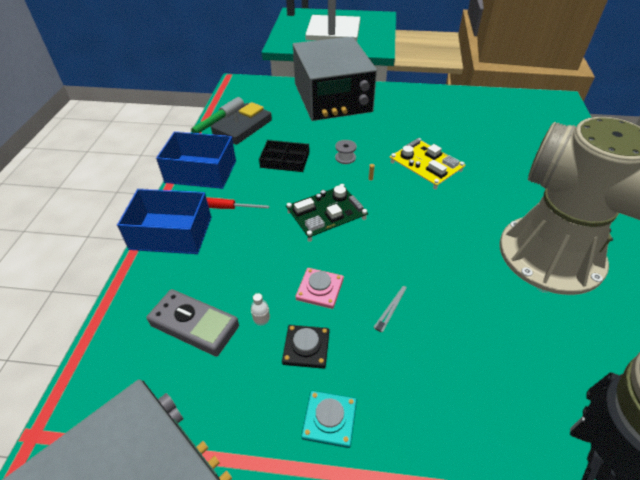

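The top view shows three pads: black (222,231), pink (276,233) and turquoise (170,254). It also shows a dark green board (364,228) and a yellow board (457,323). The black pad and the green board fit the description; pink, turquoise and yellow are the excluded look-alikes. I'll confirm this in an enlarged crop.

```bash
python3 - <<'E'
from h import *
a=load('top0')['image'];b=load('side0')['image']
f=lambda i,x,y,w,h,k:cv2.resize(i[y:y+h,x:x+w],None,fx=k,fy=k,interpolation=cv2.INTER_CUBIC)
# top row: top board, top pad ; bottom: side board, side pad
t=np.hstack([f(a,320,180,100,75,4),f(a,190,195,100,75,4)])
u=np.hstack([f(b,275,175,100,75,4),f(b,260,300,100,75,4)])
cv2.imwrite('pics/c1.png',np.vstack([t,u]))
E
```

```text
(no output)
```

View pics/c1.png

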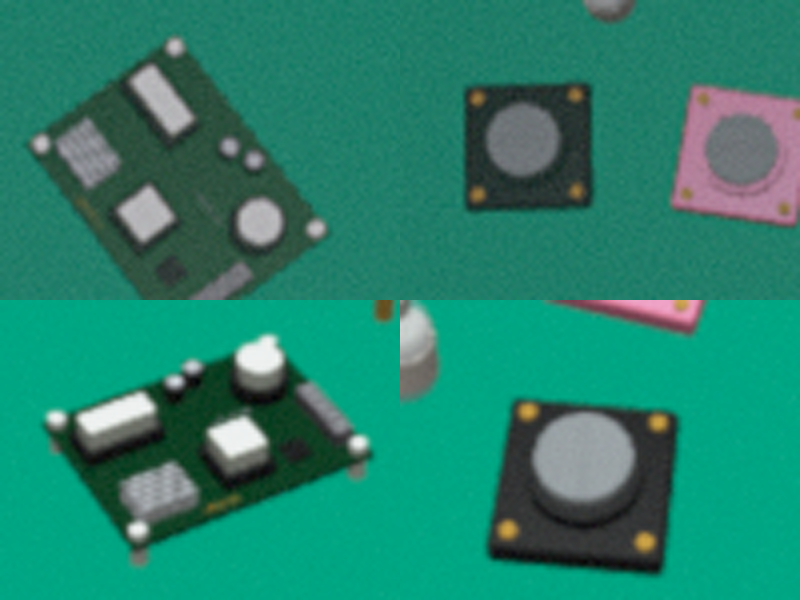

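The crop confirms it: a black foot with gold screws and a bare steel disc, and a dark green board with oblong, square and round white keys. The other white bits are corner screws. Next I'll triangulate.

```bash
python3 - <<'E'
from h import *
a=load('top0');b=load('side0')
T=dict(long=(359.9,204.9),square=(355.9,233.1),round=(384.4,235.1),pad=(220.4,229.4))
S=dict(long=(303.6,202.6),square=(333.9,209.),round=(339.9,188.9),pad=(305.6,338.9))
W={}
for k in T:
    z=34 if k=='pad' else 43
    W[k]=atz(a,*T[k],z); print(k,tri((a,*T[k]),(b,*S[k])).round(1),W[k].round(1),atz(b,*S[k],z).round(1))
L=dict(long=(-48,22),square=(4,-30),round=(50,24))
A=np.array([L[k] for k in L],float);Bt=np.array([(atz(a,*T[k],43)[:2]+atz(b,*S[k],43)[:2])/2 for k in L])
am,bm=A.mean(0),Bt.mean(0);H=(A-am).T@(Bt-bm);th=np.arctan2(H[0,1]-H[1,0],H[0,0]+H[1,1])
R=np.array([[np.cos(th),-np.sin(th)],[np.sin(th),np.cos(th)]])
print(np.degrees(th),bm-R@am,((A-am)@R.T+bm).round(1),Bt.round(1))
for n,u,v,z in[('flux',241,188,75),('pillar',425,264,45),('driver tip',362,172,10),('meter',231,146,34),('pink',275,232,34),('spool',458,233,40)]: print(n,atz(a,u,v,z).round(0))
E
```

```text
long [559.5 -61.4  41.7] [557.2 -61.2  43. ] [561.3 -60.5  43. ]
square [487.6 -49.2  40.1] [485.7 -48.8  43. ] [488.7 -46.4  43. ]
round [ 480.4 -119.5   42. ] [ 479.1 -119.3   43. ] [ 481.4 -118.7   43. ]
pad [505.9 289.4  28.6] [503.9 288.7  34. ] [506.1 292.4  34. ]
-145.07278074545658 [507.47930652 -70.2972293 ] [[ 559.4  -60.9]
 [ 487.   -48. ]
 [ 480.2 -118.6]] [[ 559.2  -60.9]
 [ 487.2  -47.6]
 [ 480.3 -119. ]]
flux [599. 233.  75.]
pillar [ 405. -216.   45.]
driver tip [652. -72.  10.]
meter [721. 263.  34.]
pink [494. 152.  34.]
spool [ 481. -303.   40.]
```

>>> step_arm(plan=[[-0.01, -0.004, 0, 0, 0], [-0.03, -0.011, 0, 0, 0], [-0.055, -0.02, 0, 0, 0], [-0.085, -0.031, 0, 0, 0], [-0.115, -0.042, 0, 0, 0], [-0.145, -0.053, 0, 0, 0], [-0.175, -0.064, 0, 0, 0], [-0.205, -0.075, 0, 0, 0], [-0.235, -0.086, 0, 0, 0], [-0.265, -0.097, 0, 0, 0], [-0.295, -0.108, 0, 0, 0], [-0.325, -0.119, 0, 0, 0], [-0.35, -0.128, 0, 0, 0], [-0.37, -0.134, 0, 0, 0], [-0.38, -0.138, 0, 0, 0], [-0.387, -0.14, 0, 0, 0], [-0.387, -0.14, 0, 0, 0], [-0.387, -0.14, 0, 0, 0], [-0.387, -0.14, 0, 0, 0], [-0.387, -0.14, 0, 0, 0]])

```text
clock: 2.1
eef_pos: [504.1, 290.9, 250.5]
orientation: [[-0.949, 0.315, 0.0], [0.315, 0.949, 0.0], [0.0, 0.0, -1.0]]
ft_force: [0.3, 0.3, -0.7]
grip_width: -0.002
```

```bash
python3 - <<'E'
from h import *
w=snap('wrist','w1');snap('top','top1')
s=ctrl.state();print(s['clock'],s['eef_pos'],s['orientation'].round(4),s['ft_force'],s['grip_width'],w['origin'],w['orientation'])
print(proj(w,(505,290,34)))
E
```

```text
2.2 [504.31693372 290.78869806 250.45721205] [[-9.490e-01  3.153e-01  2.000e-04]
 [ 3.153e-01  9.490e-01  2.000e-04]
 [-1.000e-04  2.000e-04 -1.000e+00]] [ 0.18028361 -0.72188523 -0.79098745] 0.0014113881250995494 [431.64212759 314.45824184 374.99655301] [[ 0.31489778 -0.90533692 -0.28496396]
 [ 0.94912489  0.30073419  0.09338566]
 [ 0.00115292 -0.29987333  0.95397833]]
(np.float64(324.1947567841651), np.float64(210.97981022262758))
```

View pics/w1.png

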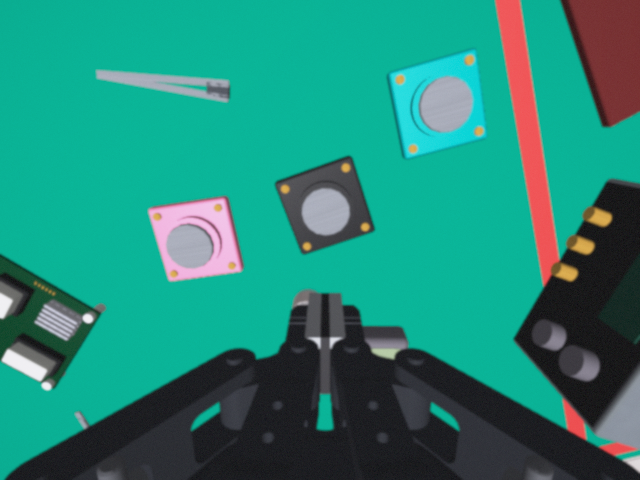

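The wrist view shows the black pad's disc at (326,212), against a prediction of (324,211), so the estimate is good. I'll descend.

>>> step_arm(plan=[[0, 0, 0.01, 0, 0], [0, 0, 0.03, 0, 0], [0, 0, 0.055, 0, 0], [0, 0, 0.08, 0, 0], [0, 0, 0.105, 0, 0], [0, 0, 0.13, 0, 0], [0, 0, 0.15, 0, 0], [0, 0, 0.168, 0, 0], [0, 0, 0.18, 0, 0], [0, 0, 0.187, 0, 0], [0, 0, 0.19, 0, 0], [0, 0, 0.19, 0, 0], [0, 0, 0.19, 0, 0], [0, 0, 0.19, 0, 0]])

```text
clock: 3.6
eef_pos: [505.4, 290.6, 61.2]
orientation: [[-0.949, 0.316, 0.002], [0.316, 0.949, 0.001], [-0.001, 0.001, -1.0]]
ft_force: [-0.1, 0.1, 0.1]
grip_width: 0.003
```

>>> step_arm(plan=[[0, 0, 0.002, 0, 0], [0, 0, 0.004, 0, 0], [0, 0, 0.006, 0, 0], [0, 0, 0.008, 0, 0], [0, 0, 0.01, 0, 0], [0, 0, 0.011, 0, 0], [0, 0, 0.011, 0, 0], [0, 0, 0.011, 0, 0], [0, 0, 0.011, 0, 0], [0, 0, 0.011, 0, 0]])

```text
clock: 4.6
eef_pos: [504.7, 290.3, 49.4]
orientation: [[-0.949, 0.316, 0.0], [0.316, 0.949, 0.0], [0.0, 0.0, -1.0]]
ft_force: [-0.4, -0.2, 2.3]
grip_width: -0.002
```

>>> step_arm(plan=[[0, 0, 0.001, 0, 0], [0, 0, 0.001, 0, 0], [0, 0, 0.001, 0, 0], [0, 0, 0.001, 0, 0], [0, 0, 0.001, 0, 0]])

```text
clock: 5.1
eef_pos: [504.7, 290.3, 48.3]
orientation: [[-0.949, 0.316, -0.0], [0.316, 0.949, 0.0], [0.0, 0.0, -1.0]]
ft_force: [-1.3, -0.2, 2.4]
grip_width: 0.002
```

>>> step_arm(plan=[[0, 0, -0.005, 0, 0], [0, 0, -0.015, 0, 0], [0, 0, -0.035, 0, 0], [0, 0, -0.06, 0, 0], [0, 0, -0.085, 0, 0], [0, 0, -0.11, 0, 0], [0, 0, -0.13, 0, 0], [0, 0, -0.145, 0, 0], [0, 0, -0.15, 0, 0], [0, 0, -0.15, 0, 0], [0, 0, -0.15, 0, 0]])

```text
clock: 6.2
eef_pos: [504.4, 290.2, 197.7]
orientation: [[-0.949, 0.316, -0.001], [0.316, 0.949, -0.0], [0.001, -0.001, -1.0]]
ft_force: [0.5, 0.4, 0.2]
grip_width: 0.001
```

```bash
cat >> h.py <<'E'
def d(t):
    s=ctrl.state(); R=np.array(s['orientation']); return (R.T@(np.array(t)-s['eef_pos'])).round(1), s['ft_force'].round(2), s['eef_pos'].round(1)
E
python3 -c "
from h import *
print(d((559.4,-60.9,200)))"
```

```text
(array([-163.2, -315.6,   -2.2]), array([0.55, 0.35, 0.22]), array([504.4, 290.2, 197.7]))
```

The disc contact showed about 2.4 N, dropping to 0.2 N off it. Next is the long key.

>>> step_arm(plan=[[-0.005, -0.01, 0, 0, 0], [-0.015, -0.03, 0, 0, 0], [-0.028, -0.055, 0, 0, 0], [-0.042, -0.082, 0, 0, 0], [-0.057, -0.11, 0, 0, 0], [-0.071, -0.138, 0, 0, 0], [-0.086, -0.166, 0, 0, 0], [-0.1, -0.194, 0, 0, 0], [-0.115, -0.222, 0, 0, 0], [-0.129, -0.25, 0, 0, 0], [-0.143, -0.276, 0, 0, 0], [-0.153, -0.296, 0, 0, 0], [-0.16, -0.31, 0, 0, 0], [-0.163, -0.316, 0, 0, 0], [-0.163, -0.316, 0, 0, 0], [-0.163, -0.316, 0, 0, 0], [-0.163, -0.316, 0, 0, 0]])

```text
clock: 7.9
eef_pos: [559.2, -60.0, 198.3]
orientation: [[-0.949, 0.315, -0.0], [0.315, 0.949, 0.0], [0.0, 0.0, -1.0]]
ft_force: [0.7, -1.0, 0.8]
grip_width: -0.001
```

```bash
python3 - <<'E'
from h import *
w=snap('wrist','w2')
print(d((559.4,-60.9,70)))
for p in[(559.4,-60.9,43),(487,-48,43),(480.2,-118.6,43)]: print(np.round(proj(w,p),1))
E
```

```text
(array([ -0.4,  -0.8, 128.3]), array([ 0.37, -0.99,  0.54]), array([559.3, -60. , 198.3]))
[323.9 227.5]
[309.3 130.5]
[215.6 152.8]
```

View pics/w2.png

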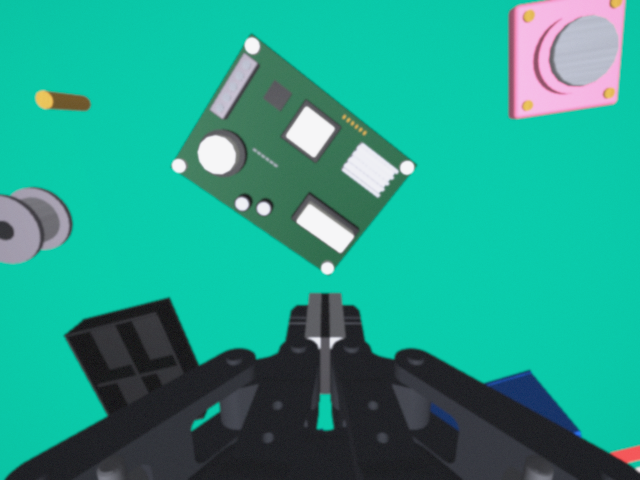

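The wrist view shows long (325,227), square (310,130) and round (217,153), all within 2 px of prediction.

>>> step_arm(plan=[[0, -0.001, 0.01, 0, 0], [0, -0.001, 0.03, 0, 0], [0, -0.001, 0.055, 0, 0], [0, -0.001, 0.08, 0, 0], [0, -0.001, 0.1, 0, 0], [0, -0.001, 0.115, 0, 0], [0, -0.001, 0.125, 0, 0], [0, -0.001, 0.13, 0, 0], [0, -0.001, 0.13, 0, 0], [0, -0.001, 0.13, 0, 0], [0, -0.001, 0.13, 0, 0]])

```text
clock: 9.05
eef_pos: [559.8, -62.1, 69.2]
orientation: [[-0.949, 0.316, 0.002], [0.316, 0.949, -0.0], [-0.002, 0.0, -1.0]]
ft_force: [-0.4, -0.1, 0.6]
grip_width: 0.003
```

>>> step_arm(plan=[[0, 0, 0.001, 0, 0], [0, 0, 0.002, 0, 0], [0, 0, 0.003, 0, 0], [0, 0, 0.004, 0, 0], [0, 0, 0.005, 0, 0], [0, 0, 0.006, 0, 0], [0, 0, 0.007, 0, 0], [0, 0, 0.008, 0, 0], [0, 0, 0.009, 0, 0], [0, 0, 0.01, 0, 0], [0, 0, 0.01, 0, 0], [0, 0, 0.01, 0, 0]])

```text
clock: 10.25
eef_pos: [559.1, -62.0, 58.3]
orientation: [[-0.949, 0.316, 0.0], [0.316, 0.949, 0.0], [0.0, 0.0, -1.0]]
ft_force: [-0.6, 0.5, 4.6]
grip_width: -0.0
```

>>> step_arm(plan=[[0, 0, 0.001, 0, 0], [0, 0, 0.002, 0, 0], [0, 0, 0.003, 0, 0], [0, 0, 0.004, 0, 0], [0, 0, 0.005, 0, 0], [0, 0, 0.006, 0, 0], [0, 0, 0.0065, 0, 0], [0, 0, 0.007, 0, 0], [0, 0, 0.007, 0, 0], [0, 0, 0.007, 0, 0], [0, 0, 0.007, 0, 0]])

```text
clock: 11.35
eef_pos: [559.1, -62.0, 51.4]
orientation: [[-0.949, 0.316, 0.0], [0.316, 0.949, 0.0], [-0.0, 0.0, -1.0]]
ft_force: [-1.5, 0.7, 5.1]
grip_width: -0.001
```

>>> step_arm(plan=[[0, 0, 0.0005, 0, 0], [0, 0, 0.0005, 0, 0], [0, 0, 0.0005, 0, 0], [0, 0, 0.0005, 0, 0]])

```text
clock: 11.75
eef_pos: [559.1, -62.0, 51.0]
orientation: [[-0.949, 0.316, 0.0], [0.316, 0.949, 0.0], [-0.0, 0.0, -1.0]]
ft_force: [-2.7, 0.7, 6.2]
grip_width: 0.0
```

```bash
python3 - <<'E'
from h import *
for i in range(6): snap('side','sx'); print(d((0,0,0))[1:])
E
```

```text
(array([-1.36, -0.19,  6.26]), array([559.2, -62. ,  51. ]))
(array([-2.78,  0.13,  5.38]), array([559.1, -62. ,  51. ]))
(array([-2.38,  0.22,  6.63]), array([559.1, -62. ,  51. ]))
(array([-2.19,  0.8 ,  4.96]), array([559.1, -61.9,  51. ]))
(array([-2.2 ,  0.  ,  6.41]), array([559.2, -62. ,  51. ]))
(array([-2.5 ,  1.45,  6.83]), array([559.1, -62. ,  51. ]))
```

>>> step_arm(plan=[[0, 0, -0.003, 0, 0], [0, 0, -0.01, 0, 0], [0, 0, -0.025, 0, 0], [0, 0, -0.04, 0, 0], [0.005, -0.001, -0.05, 0, 0], [0.015, -0.002, -0.05, 0, 0], [0.03, -0.004, -0.05, 0, 0], [0.045, -0.006, -0.05, 0, 0], [0.06, -0.008, -0.05, 0, 0], [0.07, -0.009, -0.05, 0, 0], [0.073, -0.0095, -0.05, 0, 0], [0.073, -0.0095, -0.05, 0, 0], [0.073, -0.0095, -0.05, 0, 0], [0.073, -0.0095, -0.05, 0, 0]])

```text
clock: 13.45
eef_pos: [487.6, -48.1, 100.8]
orientation: [[-0.949, 0.316, 0.001], [0.316, 0.949, -0.0], [-0.001, 0.0, -1.0]]
ft_force: [-0.8, -0.3, 0.2]
grip_width: 0.001
```

```bash
python3 - <<'E'
from h import *
w=snap('wrist','w3')
print(d((487,-48,62)))
for p in[(559.4,-60.9,43),(559.4,-60.9,31),(487,-48,43),(480.2,-118.6,43)]: print(np.round(proj(w,p),1))
E
```

```text
(array([ 0.5, -0.1, 38.8]), array([ 0.15, -0.42,  1.14]), array([487.5, -48.1, 100.8]))
[343.1 388.4]
[342.2 375.2]
[325.1 274. ]
[197.9 301.2]
```

View pics/w3.png

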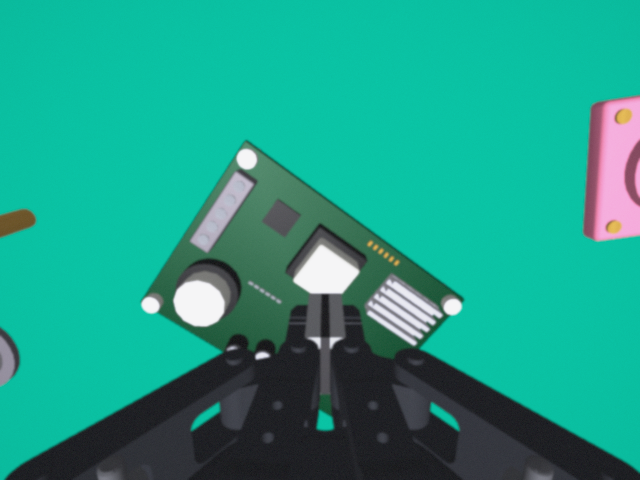

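The square key's top is at (326,272), against a prediction of (325,274), and the board hasn't moved. I'll press it.

>>> step_arm(plan=[[0, 0, 0.005, 0, 0], [0, 0, 0.015, 0, 0], [0, 0, 0.025, 0, 0], [0, 0, 0.032, 0, 0], [0, 0, 0.035, 0, 0], [0, 0, 0.036, 0, 0], [0, 0, 0.037, 0, 0], [0, 0, 0.038, 0, 0], [0, 0, 0.039, 0, 0], [0, 0, 0.04, 0, 0], [0, 0, 0.041, 0, 0], [0, 0, 0.042, 0, 0], [0, 0, 0.043, 0, 0], [0, 0, 0.044, 0, 0], [0, 0, 0.045, 0, 0], [0, 0, 0.045, 0, 0], [0, 0, 0.045, 0, 0]])

```text
clock: 15.2
eef_pos: [487.2, -48.0, 55.8]
orientation: [[-0.949, 0.316, 0.001], [0.316, 0.949, -0.0], [-0.001, 0.0, -1.0]]
ft_force: [-0.5, 0.1, 4.0]
grip_width: -0.002
```

>>> step_arm(plan=[[0, 0, 0.001, 0, 0], [0, 0, 0.002, 0, 0], [0, 0, 0.003, 0, 0], [0, 0, 0.004, 0, 0], [0, 0, 0.0045, 0, 0], [0, 0, 0.005, 0, 0], [0, 0, 0.005, 0, 0], [0, 0, 0.005, 0, 0], [0, 0, 0.005, 0, 0]])

```text
clock: 16.1
eef_pos: [487.2, -48.0, 51.0]
orientation: [[-0.949, 0.316, 0.001], [0.316, 0.949, -0.0], [-0.001, 0.0, -1.0]]
ft_force: [-0.9, 0.1, 5.1]
grip_width: -0.004
```

>>> step_arm(plan=[[0, 0, -0.003, 0, 0], [0, 0, -0.01, 0, 0], [0, 0, -0.025, 0, 0], [0, 0, -0.04, 0, 0], [-0.001, -0.005, -0.05, 0, 0], [-0.004, -0.015, -0.05, 0, 0], [-0.007, -0.03, -0.05, 0, 0], [-0.01, -0.045, -0.05, 0, 0], [-0.014, -0.06, -0.05, 0, 0], [-0.016, -0.067, -0.05, 0, 0], [-0.016, -0.069, -0.05, 0, 0], [-0.016, -0.069, -0.05, 0, 0], [-0.016, -0.069, -0.05, 0, 0], [-0.016, -0.069, -0.05, 0, 0]])

```text
clock: 17.5
eef_pos: [480.2, -117.9, 100.7]
orientation: [[-0.949, 0.316, -0.0], [0.316, 0.949, 0.0], [0.0, 0.0, -1.0]]
ft_force: [0.6, -0.1, -0.3]
grip_width: -0.001
```

```bash
python3 - <<'E'
from h import *
w=snap('wrist','w4');b=snap('side','side4')
print(d((480.2,-118.6,51)))
for p in[(480.2,-118.6,43),(487,-48,31)]: print(np.round(proj(w,p),1))
f=lambda i,x,y,ww,h,k:cv2.resize(i[y:y+h,x:x+ww],None,fx=k,fy=k,interpolation=cv2.INTER_CUBIC)
cv2.imwrite('pics/c4.png',np.vstack([np.hstack([f(load('side0')['image'],275,175,100,75,4),f(b['image'],275,175,100,75,4)]),f(w['image'],120,180,400,150,2)]))
E
```

```text
(array([-0.2, -0.7, 49.8]), array([-0.48, -0.06,  0.43]), array([ 480.2, -117.9,  100.8]))
[324.  275.7]
[449.8 240.5]
```

View pics/c4.png

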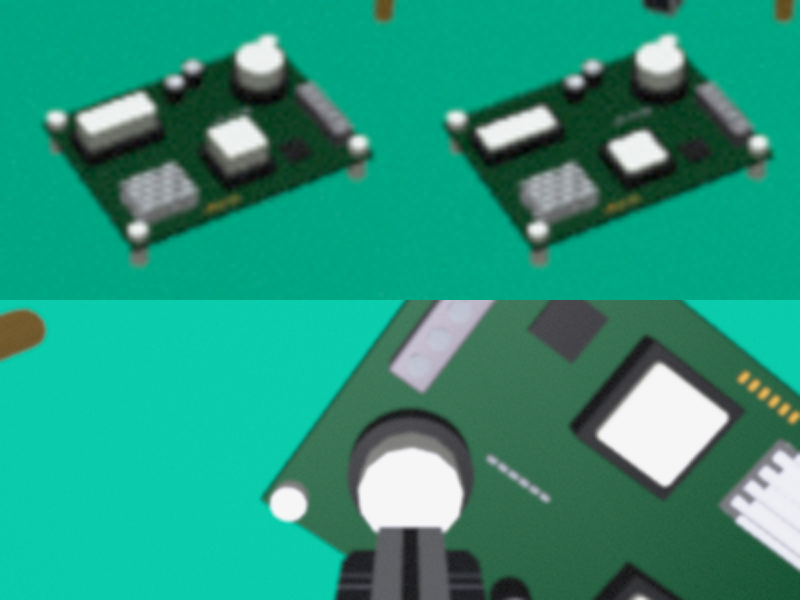

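The long and square keys sit low in their collars, the round key is still out and under the fingers, and the board is unmoved. I'll press the round key.

>>> step_arm(plan=[[0, 0, 0.005, 0, 0], [0, 0, 0.015, 0, 0], [0, 0, 0.025, 0, 0], [0, 0, 0.032, 0, 0], [0, 0, 0.035, 0, 0], [0, 0, 0.036, 0, 0], [0, 0, 0.037, 0, 0], [0, 0, 0.038, 0, 0], [0, 0, 0.039, 0, 0], [0, 0, 0.04, 0, 0], [0, 0, 0.041, 0, 0], [0, 0, 0.042, 0, 0], [0, 0, 0.043, 0, 0], [0, 0, 0.044, 0, 0], [0, 0, 0.045, 0, 0], [0, 0, 0.045, 0, 0], [0, 0, 0.045, 0, 0]])

```text
clock: 19.3
eef_pos: [480.5, -118.5, 55.8]
orientation: [[-0.949, 0.316, 0.001], [0.316, 0.949, -0.0], [-0.001, 0.0, -1.0]]
ft_force: [0.3, -0.1, 3.8]
grip_width: 0.009
```

>>> step_arm(plan=[[0, 0, 0.001, 0, 0], [0, 0, 0.002, 0, 0], [0, 0, 0.003, 0, 0], [0, 0, 0.004, 0, 0], [0, 0, 0.0045, 0, 0], [0, 0, 0.005, 0, 0], [0, 0, 0.005, 0, 0], [0, 0, 0.005, 0, 0], [0, 0, 0.005, 0, 0]])

```text
clock: 20.2
eef_pos: [480.5, -118.6, 51.1]
orientation: [[-0.949, 0.316, 0.001], [0.316, 0.949, -0.0], [-0.001, -0.0, -1.0]]
ft_force: [-1.1, 0.3, 6.0]
grip_width: 0.003
```

>>> step_arm(plan=[[0, 0, -0.003, 0, 0], [0, 0, -0.01, 0, 0], [0, 0, -0.025, 0, 0], [0, 0, -0.045, 0, 0], [0, 0, -0.07, 0, 0], [0, 0, -0.095, 0, 0], [0, 0, -0.12, 0, 0], [0, 0, -0.14, 0, 0], [0, 0, -0.15, 0, 0], [0, 0, -0.15, 0, 0], [0, 0, -0.15, 0, 0], [0, 0, -0.15, 0, 0]])

```text
clock: 21.4
eef_pos: [479.5, -118.1, 199.5]
orientation: [[-0.949, 0.316, -0.002], [0.316, 0.949, 0.001], [0.002, 0.0, -1.0]]
ft_force: [0.3, 0.2, -0.4]
grip_width: 0.001
```

```bash
python3 - <<'E'
from h import *
w=snap('wrist','w5');b=snap('side','side5')
print(d((480.2,-118.6,51)),ctrl.state()['clock'])
f=lambda i,x,y,ww,h,k:cv2.resize(i[y:y+h,x:x+ww],None,fx=k,fy=k,interpolation=cv2.INTER_CUBIC)
cv2.imwrite('pics/c5.png',np.vstack([np.hstack([f(load('side0')['image'],275,175,100,75,4),f(b['image'],275,175,100,75,4)]),f(w['image'],220,120,400,150,2)]))
E
```

```text
(array([ -1.1,  -0.3, 148.6]), array([-0.23, -0.03,  0.76]), array([ 479.6, -118.1,  199.6])) 21.5
```

View pics/c5.png

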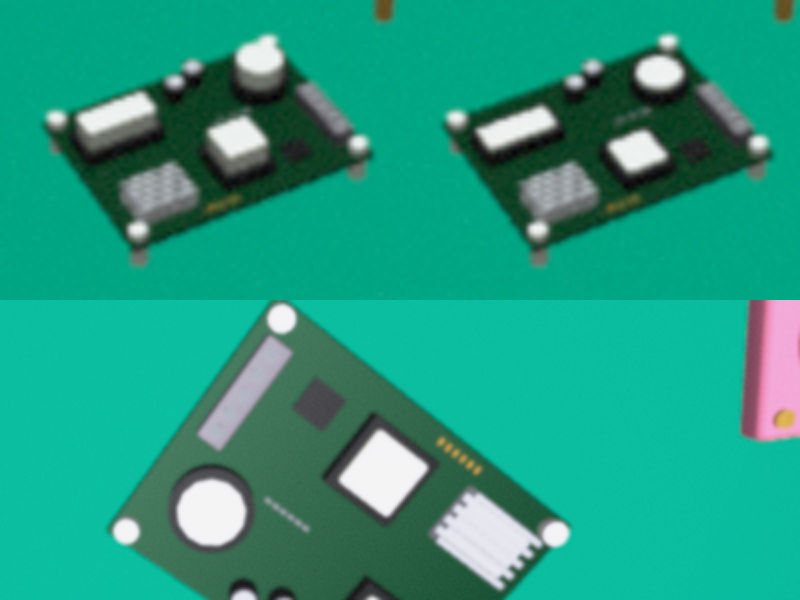

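All three keys are down in their collars, the board is where it was, and the gripper is clear.

```bash
python3 -c "
from workcell import ctrl
print(ctrl.job_done())"
```

```text
the job is handed in; nothing more can be done
None
```

I carried out the whole sequence and handed the job in at about 21.5 s of the 58 s allowed. No verdict was reported.

- **Earthing:** I touched the steel disc of the black pad for over half a second at about 2.4 N, with all three keys still out.
- **Keys:** I pressed the long, then the square, then the round key to about 11 mm each. Readings while pressing stayed at or below about 7 N, well under the 25 N limit.
- **Last checks:** the side and wrist views show all three keys low in their collars. The board has not visibly moved, and the gripper is clear at 200 mm. No bystander was approached, though I did not picture each one again at the end.
- **Disagreements:** the wrist force is noisy by about ±1 N, and at full depth I read 5 to 7 N against the 6.7 N expected. The 11 mm depth comes from the tool height, with the pictures as a check. Disc height triangulated from the two fixed views came out about 5 mm low (28.6 against 34 mm). Contact force fitted 34 mm, to about 1 mm.

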